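# True a belt pulley: find its high spot at the pointer

## Robot

A 7-joint arm with a two-finger parallel gripper is mounted at the origin on a cart in front of the work surface, level with it; the furniture and walls round the work are solid. World frame = base frame: x ahead of the robot, y to its left, z up, the work surface at z = 0. Lengths are in m, angles in degrees, forces in N, time in s.
With the tool pointing down it reaches from about 0.4 to 0.85 m from the base axis. Payload 4.4 kg.
Tool frame: the origin (TCP) lies at the very end of the fingers, on their centre line; the grasp point (between the pads) lies 19 mm behind it; z points along the fingers, y is the line along which they close (so a half turn about z gives the same grasp; the last joint's range is limited). The gripper opens to 94 mm and grips with 3 to 60 N. Pads are 16 mm wide; open, the fingers measure 119 mm over their backs; the gripper's body (75 mm by 177 mm) begins 78 mm behind the grasp point.
Start: joints at [-67.827, 36.005, 2.206, 86.941, -1.547, 57.084, -1.146], TCP at [0.284, 0.585, 0.182] pointing down, gripper open.
Joint ranges: [-175.42, 175.42], [-21.48, 121.26], [-71.46, 75.88], [10.55, 141.38], [-63.04, 243.04], [13.31, 113.54], [-168.57, 168.57]. Speed limits (degrees/s): [147.25, 147.25, 180, 180, 180, 180, 180].

## Interface

Orientations are given as a 3x3 rotation matrix whose columns are the frame's x, y, z axes.
In Python, from station import status, eyes, workorder gives the robot as it stands.
- The arm moves only by the tool jog_arm, never from a script. Its argument "targets" is a list that holds one entry, the list of rows, each a list of 5 numbers: the closure, from 0 (fully open) to 1 (shut), then the shift along the tool's x, y, z in mm, then the turn about the tool's z in rad. In form: [[[hand, tx, ty, tz, spin], ...]]. A call has 1 to 10 rows; each row shifts and turns the commanded pose from where the row before left it, along the tool's axes as they then stand; what a row does not reach is not made up. A row lasts 1/12 s, in which the tool goes at most 41.7 mm and 7.16 degrees, less where a joint would pass 70% of its speed; a pose out of reach is approached as far as the arm can. A call with a gripper value outside its range is refused whole. The fingers move at their own pace and stop on an object; "grip_force" is the grip in N (left out, the last holds). Time passes only in rows, so rows that do not move let the fingers close. It gives the time, the measured TCP pose, the force, the opening and the grip force at its end, in the units of the state.
- status.read_state(): the state, without advancing time (a new reading comes with each control period).
- eyes.camera(name): name is "scene" or "top"; returns a dict with "img" (480x640x3 uint8, red, green, blue), "K" (3x3 intrinsics, pixels), "k1" (the pictures are not rectified: a ray, as slopes to the right and down, at radius r is drawn at 1 + k1 r^2 times it, then the intrinsics apply), "pose" (4x4, takes a point from camera to world coordinates). Camera axes: x right, y up, looking along -z (the intrinsics and any distortion apply to the point x, -y, -z); pixel columns grow to the right and rows downward; lengths in m; the calibration is good to about 2 mm. A picture is of the moment at which its call begins. There is no depth.
- workorder.finish_job(): hands the job in; it is judged then, once.
The state is a dict: "t": time; "joint_positions": joint angles; "joint_vel": joint speeds; "joint_torque": joint torques, N m; "tool_pos": TCP position; "ee_rot": TCP orientation; "force": force on the tool from outside, world axes, zero at the start; "torque": the same for the moment, N m; "gripper_width": opening from 0.0 (shut) to 1.0 (fully open); "finger_force": force on a finger pad.
Only numpy, scipy, OpenCV 4.12 (cv2) and the standard library are available. Lean on these libraries where they do the work, as an engineer would, in place of code of your own. Each camera call takes 0.05 s, during which the arm holds its last target. There are 200 camera calls.

## Task

Set the loose blue pulley down flat against the long fence, well short of the stop, and let go of it; then slide it along the fence, staying on the bench, until it rests against both the fence and the stop. Keeping it there, turn it by its hub so that the high spot (red dot) swings well over on the fence side of the yellow pointer, then past the pointer to well over on the stop side, then back, and leave it with the high spot right at the pointer tip, let go. Do not drop or flick the pulley, push on the pointer, or disturb the three bottles.

Things in the scene. Friction and masses are not known exactly. Their poses are not given: they have to be found in the camera images.
- wheel: Loose blue belt pulley, 0.2 to 0.45 kg, lying flat, hub up; origin at the centre of its underside, z up. It carries wheel_center and wheel_high.
- wheel_center (a point): Centre of the pulley, on its axis, 33 mm above its underside; x axis towards the high spot. From below: true round flange 90 mm in diameter, 0 to 11 mm; groove 74 mm in diameter to 15 mm; upper flange 90 mm in diameter to 25 mm, with the high spot; collar 44 mm in diameter to 28 mm; round aluminium boss 32 mm in diameter, 28 to 66 mm (grip it from above, at any angle).
- wheel_high (a point): Crest of the pulley's high spot, 50 mm from its axis and 20 mm above its underside: a smooth lobe that stands 5 mm out of the upper flange over about 40 degrees; a red dot, 10 mm across, lies on top of the flange 41 mm from the axis in the same direction. The lobe passes above the fence and the stop, and clears the pointer tip by 4 mm when the pulley is home.
- stand: Fixed L of two slippery white plastic bars 14 mm wide, 10 mm high. Origin on the bench under the pulley's axis when home (touching fence and stop), z up. Long fence: face at x=+45 mm, from y=-59 to +261 mm. Short stop: face at y=-45 mm, from x=-46 to +59 mm. The pulley slides to -y to reach the stop; well short of it means the axis at y of 100 to 200 mm.
- pointer: Fixed yellow pointer on a dark post, 13 mm in diameter and 26 mm high, in the corner of fence and stop. Origin at the pointer's tip, 20 mm above the bench; its x axis points level from the tip to the axis of the pulley when home, which is 54 mm away. Its y axis, z being up: -y is the fence side, +y the stop side.
- bunsen_a: Bunsen burner with orange base and upright tube, fixed, 77x84 mm and 157 mm high; an obstacle to swings of the arm; origin at the centre of its base.
- tripod_a: Black-topped laboratory tripod, fixed, 120x137 mm and 185 mm high, just beyond the burner; an obstacle to swings of the arm; origin at the centre of its base.
- glycerin_bottle: White bottle with red cap, bystander, loose, 54 mm in diameter, 105 mm high; origin at the centre of its base.
- iodine_bottle: Brown bottle with black cap, bystander, loose, 42 mm in diameter, 85 mm high; origin at the centre of its base.
- stain_bottle: Brown bottle with red cap, bystander, loose, 38 mm in diameter, 78 mm high; origin at the centre of its base.
Things that resemble listed ones, but are neither listed nor needed, are in the scene too. Several things have the shape of the wheel; the one meant has the colours described above.

How it is judged (in metres and radians):
On the way, in this order (a step that is already met when the one before it is completed fails the run):
1. the pulley is set down flat within 10 mm of touching the fence, 95 mm or more short of home, and let go (angle between wheel_center's own z axis and vertical below 0.08 rad and height (world z) of wheel_center below 0.037 m and contact force between the fingers and wheel below 0.05 N and x of wheel_center in the frame of stand between -0.01 and 0.004 m and y of wheel_center in the frame of stand between 0.095 and 0.25 m), for 0.1 s.
2. on its way along the fence the pulley passes flat on the bench within 12 mm of the fence, 20 to 80 mm short of home (angle between wheel_center's own z axis and vertical below 0.08 rad and height (world z) of wheel_center below 0.037 m and x of wheel_center in the frame of stand above -0.012 m and y of wheel_center in the frame of stand between 0.02 and 0.08 m), for 0.05 s.
3. home within 6 mm, with the high spot on the fence side, 20 mm or more beside the pointer's line and in the pointer's half (angle between wheel_center's own z axis and vertical below 0.08 rad and height (world z) of wheel_center below 0.037 m and x of wheel_center in the frame of stand between -0.006 and 0.006 m and y of wheel_center in the frame of stand between -0.006 and 0.006 m and y of wheel_high in the frame of pointer below -0.02 m and x of wheel_high in the frame of pointer below 0.054 m), for 0.05 s.
4. home within 6 mm, with the high spot on the stop side, 20 mm or more beside the pointer's line and in the pointer's half (angle between wheel_center's own z axis and vertical below 0.08 rad and height (world z) of wheel_center below 0.037 m and x of wheel_center in the frame of stand between -0.006 and 0.006 m and y of wheel_center in the frame of stand between -0.006 and 0.006 m and y of wheel_high in the frame of pointer above 0.02 m and x of wheel_high in the frame of pointer below 0.054 m), for 0.05 s.
At the end, for the whole second after the job is handed in: The pulley lies flat, home within 4 mm against fence and stop, its high spot facing the pointer within 5 mm to either side of the pointer's line, at rest and released (angle between wheel_center's own z axis and vertical below 0.08 rad and height (world z) of wheel_center below 0.037 m and x of wheel_center in the frame of stand between -0.004 and 0.004 m and y of wheel_center in the frame of stand between -0.004 and 0.004 m and y of wheel_high in the frame of pointer between -0.005 and 0.005 m and x of wheel_high in the frame of pointer below 0.02 m and contact force between the fingers and wheel below 0.05 N and linear speed of wheel below 0.02 m/s and angular speed of wheel below 0.1 rad/s); the robot touches nothing.
It fails at once if a bottle is moved by more than 20 mm or tipped (distance of any of glycerin_bottle, iodine_bottle, stain_bottle from where it was at the start of the episode above 0.02 m or angle between any of glycerin_bottle, iodine_bottle, stain_bottle's own z axis and vertical above 0.3 rad).
It fails at once if the pointer is pushed with more than 5 N (contact force between pointer and anything else above 5 N).
It fails at once if the pulley is dropped or flicked: faster than 0.6 m/s with the fingers off it (contact force between the fingers and wheel below 0.05 N and linear speed of wheel above 0.6 m/s).
It also fails if it takes over 72 s, if anything falls off the work surface, if the arm or the gripper's body presses on something with over 40 N, if the wrist force passes 120 N, or if a joint passes its speed limit or range.

## Working session

There is one attempt and no reset: what is moved stays moved. The work goes in short steps, Python scripts to look and compute and a tool call to move; the robot and the scene stay as the last step left them, time stands still between calls to the robot, and variables do not carry over. Pictures are saved under pics/ and viewed, at most 10 in all, crops included, and the job is handed in when it is done.

Besides the shell and the picture viewer there is one more tool, called after "Call:" as a command line: name --argument value ..., lists and objects as JSON in quotes. jog_arm: Moves the arm, as the interface text tells. Its arguments: {"type":"object","properties":{"targets":{"type":"array"},"grip_force":{"type":"number"}},"required":["targets"]}

```bash
mkdir -p pics; ls
cat > h.py <<'E'
import numpy as np, cv2
from station import status, eyes, workorder
def snap(n,f):
    c=eyes.camera(n); cv2.imwrite('pics/'+f,c['img'][:,:,::-1]); np.savez('pics/'+f+'.npz',**{k:np.array(v) for k,v in c.items()}); return c
def load(f): return dict(np.load('pics/'+f+'.npz'))
def proj(c,P):
    P=np.atleast_2d(P); T=np.linalg.inv(c['pose']); q=P@T[:3,:3].T+T[:3,3]
    s=np.c_[q[:,0]/-q[:,2],-q[:,1]/-q[:,2]]; s=s*(1+c['k1']*(s**2).sum(1,keepdims=True))
    return s*[c['K'][0,0],c['K'][1,1]]+c['K'][:2,2]
def ray(c,u,v,z):
    s0=(np.array([u,v])-c['K'][:2,2])/[c['K'][0,0],c['K'][1,1]]; s=s0
    for _ in range(30): s=s0/(1+c['k1']*(s@s))
    d=c['pose'][:3,:3]@np.array([s[0],-s[1],-1]); o=c['pose'][:3,3]
    return o+d*(z-o[2])/d[2]
E
python3 - <<'E'
from h import *
for n in('top','scene'):
    c=snap(n,n+'0.png'); print(n,c['K'],c['k1'],c['pose'].round(3))
s=status.read_state(); print(s)
E
```

```text
pics
top [[466.6776146    0.         316.99184793]
 [  0.         466.6776146  243.6480604 ]
 [  0.           0.           1.        ]] -0.08273262065173838 [[-0.017  0.98  -0.201  0.319]
 [-1.    -0.016  0.007  0.035]
 [ 0.004  0.201  0.98   1.211]
 [ 0.     0.     0.     1.   ]]
scene [[615.602057     0.         322.98403219]
 [  0.         615.602057   238.91189298]
 [  0.           0.           1.        ]] -0.1125436061014113 [[ 0.476  0.557 -0.681 -0.467]
 [-0.879  0.309 -0.362 -0.516]
 [ 0.008  0.771  0.637  1.02 ]
 [ 0.     0.     0.     1.   ]]
{'t': 0.1, 'joint_positions': array([-67.82509081,  36.05383907,   2.20388561,  86.98750817,
        -1.54833759,  57.08427789,  -1.14508693]), 'joint_vel': array([ 0.07725241, -0.08656137, -0.04099464, -0.08947402,  0.06238781,
       -0.05754222, -0.05064114]), 'joint_torque': array([ 2.92124627e-03, -5.50796556e+01,  1.14737682e+00, -1.87119377e+01,
       -5.21633739e-02,  1.91471761e-02,  3.73349667e-05]), 'tool_pos': array([0.28408586, 0.58394531, 0.18155938]), 'ee_rot': array([[-8.99208676e-01,  4.37519406e-01, -7.25172474e-04],
       [ 4.37520006e-01,  8.99207410e-01, -1.50904120e-03],
       [-8.15434617e-06, -1.67422041e-03, -9.99998598e-01]]), 'force': array([-1.04251951,  0.20463104, -0.51262138]), 'torque': array([-0.03244197,  0.0191009 ,  0.0201059 ]), 'finger_force': 0.0, 'gripper_width': 0.9991374959989903}
```

View pics/top0.png

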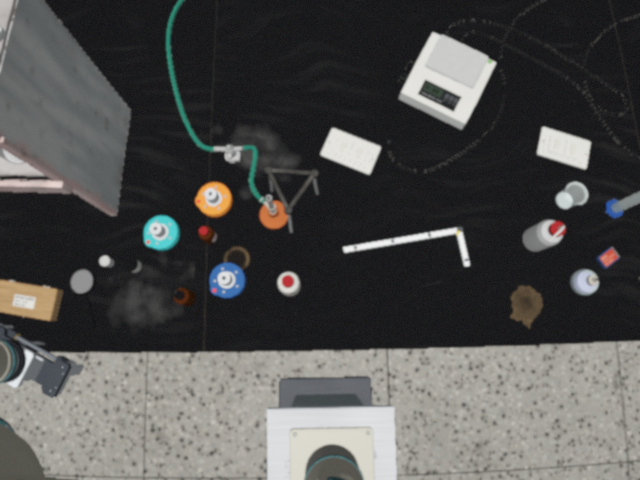

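View pics/scene0.png

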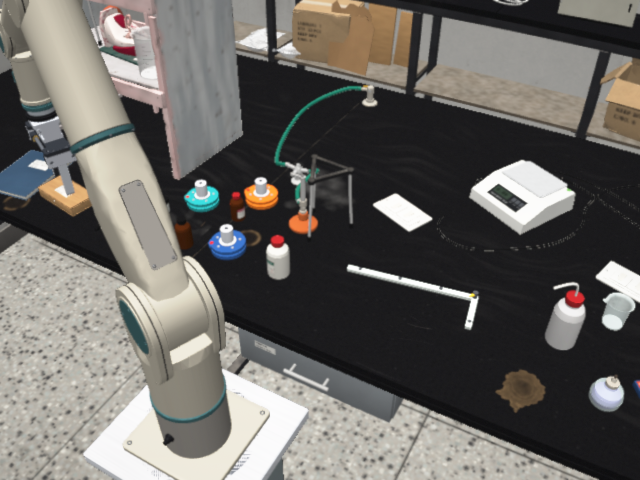

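In the top view, three things have the pulley's shape: teal at (161,232), orange at (213,199) and blue at (227,280). Blue matches the colour in the description. The stand is at (345,249)–(460,231)–(467,264). The bottles are white with red cap (288,283), brown with red cap (205,233) and brown with black cap (182,296). I'll confirm blue with an enlarged crop.

Run:
```python
from h import *
i=cv2.imread('pics/top0.png')
a=cv2.resize(i[250:315,190:310],None,fx=6,fy=6,interpolation=cv2.INTER_CUBIC)[:, :720]
b=cv2.resize(i[220:275,335:475],None,fx=5,fy=5,interpolation=cv2.INTER_CUBIC)[:200*2]
b=b[:,:720]
a=a[:,:]; w=max(a.shape[1],b.shape[1])
pad=lambda x:cv2.copyMakeBorder(x,0,0,0,w-x.shape[1],cv2.BORDER_CONSTANT)
o=np.vstack([pad(a)[:320],pad(b)[:275]]);print(o.shape,a.shape,b.shape)
cv2.imwrite('pics/crop0.png',o)
```

```text
(595, 720, 3) (390, 720, 3) (275, 700, 3)
```

View pics/crop0.png

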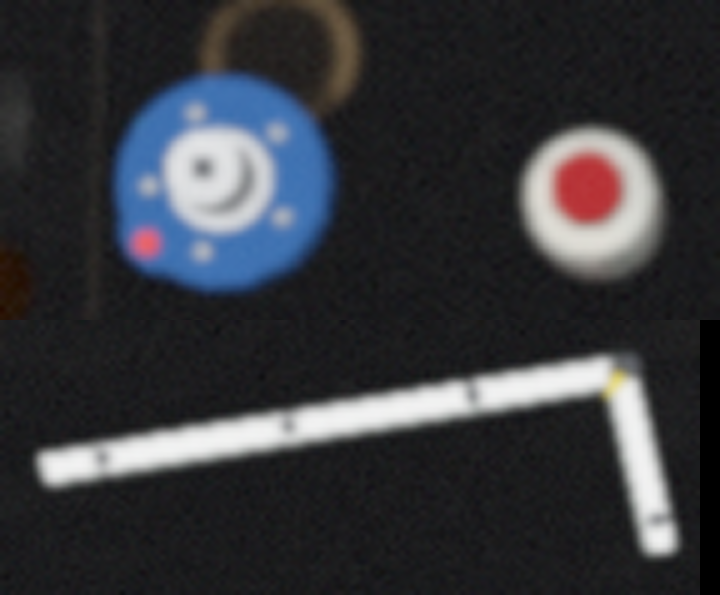

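The crop confirms it: blue pulley, red dot at crop (147,243), aluminium boss. The pointer is at the right-hand corner of the L. Next I'll fit the poses with silhouettes in both cameras.

```bash
cat >> h.py <<'E'
from scipy.optimize import minimize
def fill(m,c,P,S,off):
    uv=(proj(c,P)-off+.5)*S-.5
    h=cv2.convexHull(uv.astype(np.float32))
    cv2.fillConvexPoly(m,np.round(h*16).astype(np.int32),255,cv2.LINE_8,4)
def box(x0,x1,y0,y1,z0,z1): return np.array([[x,y,z] for x in(x0,x1) for y in(y0,y1) for z in(z0,z1)])
def rot(p,P): a=p[2]; R=np.array([[np.cos(a),-np.sin(a),0],[np.sin(a),np.cos(a),0],[0,0,1]]); return P@R.T+[p[0],p[1],0]
LB=[box(.045,.059,-.059,.261,0,.01),box(-.046,.059,-.059,-.045,0,.01)]
t=np.linspace(0,2*np.pi,60)
CY=lambda r,z0,z1:np.vstack([np.c_[r*np.cos(t),r*np.sin(t),0*t+z] for z in(z0,z1)])
def fit(c,parts,p0,mask,roi,S=4):
    u0,v0,u1,v1=roi; T=mask[v0:v1,u0:u1].astype(float)
    def f(p):
        m=np.zeros(((v1-v0)*S,(u1-u0)*S),np.uint8)
        for P in parts: fill(m,c,rot(p,P),S,np.array([u0,v0]))
        return np.abs(cv2.resize(m,(u1-u0,v1-v0),interpolation=cv2.INTER_AREA)/255.-T).mean()*1e3
    sim=np.array(p0)+np.array([[0,0,0],[.01,0,0],[0,.01,0],[0,0,.05]])
    for k in range(3):
        r=minimize(f,sim[0],method='Nelder-Mead',options=dict(initial_simplex=sim,xatol=1e-5,fatol=1e-4,maxiter=300))
        sim=r.x+(sim-sim[0])/4
    return r.x,r.fun
def roi(c,parts,p,m=10):
    uv=np.vstack([proj(c,rot(p,P)) for P in parts]); a=uv.min(0).astype(int)-m; b=uv.max(0).astype(int)+m
    return [max(a[0],0),max(a[1],0),min(b[0],640),min(b[1],480)]
def soft(x,lo,hi): return np.clip((x.astype(float)-lo)/(hi-lo),0,1)
E
python3 - <<'E'
from h import *
c=load('top0.png'); s=load('scene0.png')
co=ray(c,460,231,.01);en=ray(c,345,249,.01);print(co,en)
d=(en-co)[:2]; a=np.arctan2(d[1],d[0])-np.pi/2
R=np.array([[np.cos(a),-np.sin(a)],[np.sin(a),np.cos(a)]])
p=np.r_[co[:2]-R@[.052,-.052],a]; print(p)
for k in(c,s):
    im=k['img']; m=soft(im.min(2),20,230); print('stand',fit(k,LB,p,m,roi(k,LB,p)))
w=ray(c,227.5,280.3,.025)
for k,uv in((c,None),(s,None)):
    im=k['img'].astype(int); m=soft(im[...,2]-im[...,0],0,110); 
    # flange incl. boss hole: fill mask by hull
    b=(m>.4).astype(np.uint8); r=roi(k,[CY(.045,0,.025)],np.r_[w[:2],0],14)
    sub=np.zeros_like(b); sub[r[1]:r[3],r[0]:r[2]]=b[r[1]:r[3],r[0]:r[2]]
    pts=cv2.findNonZero(sub); 
    red=((im[...,0]-im[...,2]>60)&(im[...,0]-im[...,1]>60)); rr=np.zeros_like(red); rr[r[1]:r[3],r[0]:r[2]]=red[r[1]:r[3],r[0]:r[2]]
    ys,xs=np.nonzero(rr); P=ray(k,xs.mean(),ys.mean(),.025); print('red',xs.mean(),ys.mean(),len(xs),P)
    def parts(a): return [CY(.045,0,.011),CY(.045,.015,.025),np.array([[.05*np.cos(q),.05*np.sin(q),z] for q in a+np.radians([-8,0,8]) for z in(.016,.025)]+[[.045*np.cos(q),.045*np.sin(q),z] for q in a+np.radians([-20,20]) for z in(.016,.025)])]
    hull=np.zeros_like(b); cv2.fillConvexPoly(hull,cv2.convexHull(pts),1)
    a=np.arctan2(P[1]-w[1],P[0]-w[0])
    q,e=fit(k,[CY(.045,0,.025)],np.r_[w[:2],0],hull,r); print('wheel',q,e, 'ang',np.degrees(np.arctan2(P[1]-q[1],P[0]-q[0])),np.hypot(P[1]-q[1],P[0]-q[0]))
for n,u,v,z in(('glyc',288,282,.105),('stain',205,233,.078),('iod',182,296,.085),('tealhub',158,230,.06),('orhub',212,197,.06),('bun',273,214,.02)): print(n,ray(c,u,v,z))
E
```

```text
[ 0.59344205 -0.3555313   0.01      ] [ 0.5498219  -0.04693676  0.01      ]
[ 0.53467597 -0.31132104  0.14042074]
stand (array([ 0.53832174, -0.30969073,  0.15349534]), np.float64(52.41237738033066))
stand (array([ 0.53904331, -0.30923066,  0.15295396]), np.float64(45.06029861133766))
red 214.0 290.0 9 [0.44592753 0.29124341 0.025     ]
wheel [0.47235228 0.26060755 0.0588735 ] 23.412607230392158 ang 130.77918327383406 0.04045767470793279
red 211.125 242.125 8 [0.44763466 0.29084795 0.025     ]
wheel [0.47308631 0.25947374 0.02118646] 13.977983434753211 ang 129.04994105677332 0.040399596736435464
glyc [0.45388863 0.09755676 0.105     ]
stain [0.58324339 0.3061152  0.078     ]
iod [0.42594225 0.35616011 0.085     ]
tealhub [0.59744386 0.43202141 0.06      ]
orhub [0.68248925 0.29538566 0.06      ]
bun [0.64515226 0.14107574 0.02      ]
```

Call:
jog_arm --targets '[[[0,-31,-21,0,0],[0,-31,-21,0,0],[0,-31,-21,0,0],[0,-31,-21,0,0],[0,-31,-21,0,0],[0,-31,-21,0,0],[0,-31,-21,0,0],[0,-31,-21,0,0],[0,-31,-21,0,0],[0,-31,-21,0,0]]]' --grip_force 20

```text
t: 0.93
tool_pos: [0.4716, 0.2583, 0.1822]
ee_rot: [[-0.899, 0.437, -0.0], [0.437, 0.899, -0.0], [0.0, -0.0, -1.0]]
force: [0.8, 0.6, 0.3]
gripper_width: 1.001
finger_force: 0.0
```

```bash
cat >> h.py <<'E'
W0=np.array([.4727,.260]); ST=np.array([.5387,-.3095,.153])
def go(x,y,z,yaw=None):
    "needed shift along tool axes (mm) and spin (rad) to reach TCP x,y,z with tool-y at yaw deg"
    s=status.read_state(); R=s['ee_rot']; d=R.T@(np.array([x,y,z])-s['tool_pos'])*1e3
    ya=np.degrees(np.arctan2(R[1,1],R[0,1])); sp=None if yaw is None else -np.radians((yaw-ya+180)%360-180)
    print('t',round(s['t'],2),'pos',s['tool_pos'].round(4),'yaw',ya.round(2),'j7',s['joint_positions'][6].round(1),'F',s['force'].round(1),'w',round(s['gripper_width'],3),'ff',round(s['finger_force'],2),'-> shift',d.round(1),'spin',sp)
E
python3 -c "
from h import *
go(.4727,.260,.034)"
```

```text
t 0.93 pos [0.4716 0.2583 0.1822] yaw 64.07 j7 34.0 F [0.8 0.6 0.3] w 1.001 ff 0.0 -> shift [ -0.3   2.1 148.2] spin None
```

Call:
jog_arm --targets '[[[0,0,2,25,0],[0,0,0,30,0],[0,0,0,30,0],[0,0,0,25,0],[0,0,0,18,0],[0.3,0,0,12,0],[0.5,0,0,8,0],[0.8,0,0,0,0],[1,0,0,0,0],[1,0,0,0,0]]]'

```text
t: 1.77
tool_pos: [0.4727, 0.2622, 0.0351]
ee_rot: [[-0.899, 0.437, 0.001], [0.437, 0.899, 0.001], [-0.001, 0.001, -1.0]]
force: [0.5, 0.4, 0.1]
gripper_width: 0.679
finger_force: 0.0
```

Call:
jog_arm --targets '[[[1,0,0,0,0],[1,0,0,0,0],[1,0,0,0,0],[1,0,0,0,0],[1,0,0,0,0]]]'

```text
t: 2.18
tool_pos: [0.4719, 0.2614, 0.0346]
ee_rot: [[-0.899, 0.438, -0.0], [0.438, 0.899, -0.001], [0.0, -0.001, -1.0]]
force: [-0.2, -1.0, 2.9]
gripper_width: 0.334
finger_force: 20.1
```

Call:
jog_arm --targets '[[[1,0,0,-4,0],[1,0,0,-8,0],[1,0,0,-14,0],[1,0,0,-18,0],[1,0,0,-18,0],[1,0,0,-18,0],[1,0,0,-18,0],[1,0,0,-16,0],[1,0,0,-12,0],[1,0,0,-6,0]]]' --grip_force 35

```text
t: 3.02
tool_pos: [0.4727, 0.2623, 0.1684]
ee_rot: [[-0.899, 0.437, 0.002], [0.437, 0.899, 0.002], [-0.001, 0.002, -1.0]]
force: [0.6, 0.2, -3.6]
gripper_width: 0.328
finger_force: 35.0
```

Call:
jog_arm --targets '[[[1,-4,-7,0,0],[1,-8,-13,0,0],[1,-12,-20,0,0],[1,-13,-22,0,0],[1,-13,-22,0,0],[1,-13,-22,0,0],[1,-13,-22,0,0],[1,-13,-22,0,0],[1,-13,-22,0,0],[1,-13,-22,0,0]]]'

```text
t: 3.85
tool_pos: [0.4895, 0.0351, 0.1655]
ee_rot: [[-0.899, 0.438, -0.002], [0.438, 0.899, -0.0], [0.002, -0.001, -1.0]]
force: [0.4, 0.3, -2.4]
gripper_width: 0.327
finger_force: 35.0
```

Call:
jog_arm --targets '[[[1,-13,-22,0,0],[1,-13,-22,0,0],[1,-13,-22,0,0],[1,-13,-22,0,0],[1,-13,-21,0,0],[1,-13,-20,0,0],[1,-12,-19,0,0],[1,-10,-16,0,0],[1,-6,-10,0,0],[1,0,0,0,0]]]'

```text
t: 4.68
tool_pos: [0.5087, -0.1693, 0.1656]
ee_rot: [[-0.897, 0.442, -0.001], [0.442, 0.897, -0.002], [0.001, -0.002, -1.0]]
force: [-0.3, 0.1, -3.5]
gripper_width: 0.327
finger_force: 35.0
```

Call:
jog_arm --targets '[[[1,0,0,0,0.06],[1,0,0,0,0.1],[1,0,0,0,0.11],[1,0,0,0,0.11],[1,0,0,0,0.11],[1,0,0,0,0.11],[1,0,0,0,0.11],[1,0,0,0,0.11],[1,0,0,0,0.11],[1,0,0,0,0.11]]]'

```text
t: 5.52
tool_pos: [0.5093, -0.1636, 0.1658]
ee_rot: [[-0.074, 0.997, -0.001], [0.997, 0.074, 0.002], [0.002, -0.001, -1.0]]
force: [0.4, 0.3, -3.2]
gripper_width: 0.327
finger_force: 35.0
```

Call:
jog_arm --targets '[[[1,0,0,0,0.11],[1,0,0,0,0.11],[1,0,0,0,0.11],[1,0,0,0,0.11],[1,0,0,0,0.11],[1,0,0,0,0.11],[1,0,0,0,0.11],[1,0,0,0,0.11],[1,0,0,0,0.06],[1,0,0,0,0]]]'

```text
t: 6.35
tool_pos: [0.5094, -0.1635, 0.1657]
ee_rot: [[0.759, 0.651, -0.002], [0.651, -0.759, 0.001], [-0.0, -0.002, -1.0]]
force: [-0.2, 0.1, -3.2]
gripper_width: 0.332
finger_force: 35.0
```

Run:
```python
from h import *
c=snap('scene','scene1.png'); t=snap('top','top1.png')
X=rot(ST,np.array([[-.004,.15,0]]))[0]; print(X); go(X[0],X[1],.036,-51)
# red dot search in scene
for k in(c,t):
    im=k['img'].astype(int); p=status.read_state()['tool_pos']; z=p[2]-.0346
    r=roi(k,[CY(.05,z,z+.066)],np.r_[p[:2],0],6)
    red=(im[...,0]-im[...,2]>60)&(im[...,0]-im[...,1]>60); q=np.zeros_like(red); q[r[1]:r[3],r[0]:r[2]]=red[r[1]:r[3],r[0]:r[2]]
    ys,xs=np.nonzero(q); print(len(xs))
    if len(xs): P=ray(k,xs.mean(),ys.mean(),z+.025); print(P, np.hypot(*(P-p)[:2]),np.degrees(np.arctan2(*(P-p)[1::-1])))
```

```text
[ 0.51188616 -0.16186187  0.        ]
t 6.45 pos [ 0.5096 -0.1641  0.1659] yaw -49.19 j7 -9.4 F [-1.   0.1 -4. ] w 0.325 ff 35.0 -> shift [  3.2   0.  129.9] spin 0.03164604721455046
0
0
```

View pics/scene1.png

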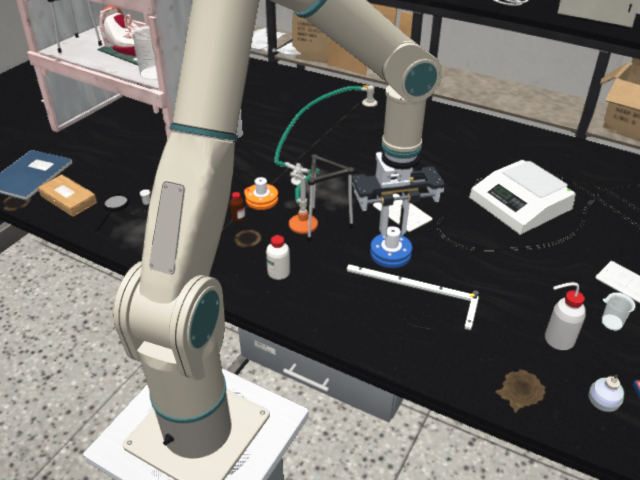

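The wheel is held level at (391,250), just short of and over the bench side of the fence. Lowering now.

Call:
jog_arm --targets '[[[1,2,0,6,0],[1,0,0,12,0],[1,0,0,18,0],[1,0,0,20,0],[1,0,0,20,0],[1,0,0,18,0],[1,0,0,14,0],[1,0,0,10,0],[1,0,0,5,0],[1,0,0,2,0]]]'

```text
t: 7.28
tool_pos: [0.511, -0.1642, 0.0406]
ee_rot: [[0.759, 0.651, -0.001], [0.651, -0.759, 0.001], [-0.0, -0.001, -1.0]]
force: [-0.3, 0.5, -3.0]
gripper_width: 0.328
finger_force: 35.0
```

Call:
jog_arm --targets '[[[1,0,0,2,0],[1,0,0,1.5,0],[1,0,0,1,0],[1,0,0,0.5,0],[1,0,0,0,0]]]'

```text
t: 7.7
tool_pos: [0.5116, -0.1645, 0.0367]
ee_rot: [[0.759, 0.651, 0.001], [0.651, -0.759, -0.0], [0.0, 0.0, -1.0]]
force: [0.3, 0.0, -3.9]
gripper_width: 0.325
finger_force: 35.0
```

Call:
jog_arm --targets '[[[1,0,0,0.7,0],[1,0,0,0.7,0],[1,0,0,0,0]]]'

```text
t: 7.95
tool_pos: [0.5113, -0.1644, 0.035]
ee_rot: [[0.759, 0.651, 0.0], [0.651, -0.759, 0.0], [0.0, 0.0, -1.0]]
force: [0.5, -0.3, -3.1]
gripper_width: 0.327
finger_force: 35.0
```

Call:
jog_arm --targets '[[[1,0,0,0.5,0],[1,0,0,0.5,0],[1,0,0,0,0]]]'

```text
t: 8.2
tool_pos: [0.5114, -0.1646, 0.0346]
ee_rot: [[0.759, 0.651, 0.0], [0.651, -0.759, 0.0], [0.001, 0.0, -1.0]]
force: [-1.6, 1.0, 4.1]
gripper_width: 0.327
finger_force: 35.0
```

Call:
jog_arm --targets '[[[0.5,0,0,0,0],[0.4,0,0,0,0],[0.4,0,0,0,0],[0.4,0,0,0,0],[0.4,0,0,0,0],[0.4,0,0,0,0]]]' --grip_force 15

```text
t: 8.7
tool_pos: [0.5114, -0.1645, 0.0339]
ee_rot: [[0.759, 0.651, -0.0], [0.651, -0.759, -0.0], [-0.0, 0.0, -1.0]]
force: [0.7, 0.9, -0.8]
gripper_width: 0.599
finger_force: 0.0
```

```bash
cat >> h.py <<'E'
def wheel(k,p0):
    im=k['img'].astype(int); b=(soft(im[...,2]-im[...,0],0,110)>.4).astype(np.uint8)
    r=roi(k,[CY(.045,0,.025)],np.r_[p0,0],14); sub=np.zeros_like(b); sub[r[1]:r[3],r[0]:r[2]]=b[r[1]:r[3],r[0]:r[2]]
    hull=np.zeros_like(b); cv2.fillConvexPoly(hull,cv2.convexHull(cv2.findNonZero(sub)),1)
    q,e=fit(k,[CY(.045,0,.025)],np.r_[p0,0],hull,r)
    red=(im[...,0]-im[...,2]>60)&(im[...,0]-im[...,1]>60); rr=np.zeros_like(red); rr[r[1]:r[3],r[0]:r[2]]=red[r[1]:r[3],r[0]:r[2]]
    ys,xs=np.nonzero(rr); d=q[:2]-ST[:2]; a=ST[2]
    print('wheel',q[:2].round(4),'err',round(e,1),'stand xy mm',np.round([1e3*(d@[np.cos(a),np.sin(a)]),1e3*(d@[-np.sin(a),np.cos(a)])],1))
    if len(xs):
        P=ray(k,xs.mean(),ys.mean(),.025); print('  dot',len(xs),xs.mean().round(1),ys.mean().round(1),'r',np.hypot(*(P[:2]-q[:2])).round(4),'ang',np.degrees(np.arctan2(P[1]-q[1],P[0]-q[0])).round(1))
    return q
E
python3 - <<'E'
from h import *
c=snap('scene','scene2.png'); wheel(c,status.read_state()['tool_pos'][:2]); go(.5114,-.1646,.0346)
cv2.imwrite('pics/crop2.png',cv2.resize(c['img'][180:330,310:510,::-1],None,fx=4,fy=4,interpolation=cv2.INTER_CUBIC))
E
```

```text
wheel [ 0.5106 -0.1665] err 11.8 stand xy mm [ -5.9 145.6]
t 8.75 pos [ 0.5114 -0.1644  0.0339] yaw -49.39 j7 -1.6 F [0.3 0.3 0.1] w 0.6 ff 0.0 -> shift [-0.1  0.1 -0.7] spin None
```

View pics/crop2.png

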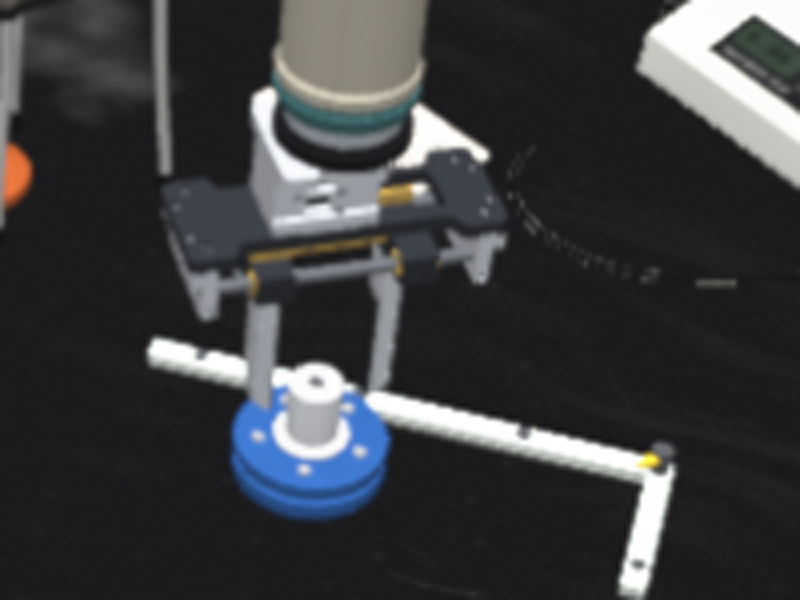

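The pulley is flat, about 5 mm off the fence and 145 mm from the stop, and released. The red dot is hidden behind the hub. Regripping and sliding.

Call:
jog_arm --targets '[[[0.7,0,0,0,0],[1,0,0,0,0],[1,0,0,0,0],[1,0,0,0,0],[1,0,0,0,0]]]'

```text
t: 9.17
tool_pos: [0.5114, -0.1645, 0.034]
ee_rot: [[0.759, 0.651, 0.0], [0.651, -0.759, -0.0], [0.0, 0.0, -1.0]]
force: [0.1, 0.3, -0.7]
gripper_width: 0.333
finger_force: 15.0
```

Call:
jog_arm --targets '[[[1,-2,3.5,-0.3,0],[1,-4,7,0,0],[1,-6,10,0,0],[1,-6,10,0,0],[1,-6,10,0,0],[1,-6,10,0,0],[1,-6,10,0,0],[1,-6,10,0,0],[1,-6,10,0,0],[1,-6,10,0,0]]]'

```text
t: 10.0
tool_pos: [0.5293, -0.2696, 0.0342]
ee_rot: [[0.759, 0.651, -0.0], [0.651, -0.759, -0.0], [-0.0, -0.0, -1.0]]
force: [0.7, 0.6, -3.1]
gripper_width: 0.336
finger_force: 15.0
```

Run:
```python
from h import *
X=rot(ST,np.array([[0,0,0]]))[0]; go(X[0],X[1],.0343)
```

```text
t 10.0 pos [ 0.5293 -0.2696  0.0342] yaw -49.41 j7 3.9 F [ 0.7  0.6 -3.1] w 0.336 ff 15.0 -> shift [-18.8  36.4  -0.1] spin None
```

Call:
jog_arm --targets '[[[1,-3.5,6,0.3,0],[1,-3.5,6,0,0],[1,-3,5,0,0],[1,-2.5,4,0,0],[1,-1.5,2.5,0,0],[1,-1,2,0,0],[1,-0.5,1,0,0],[1,0,0,0,0]]]'

```text
t: 10.67
tool_pos: [0.5348, -0.2985, 0.034]
ee_rot: [[0.759, 0.651, 0.0], [0.651, -0.759, -0.0], [-0.0, 0.0, -1.0]]
force: [0.0, 0.5, -1.0]
gripper_width: 0.334
finger_force: 15.0
```

Call:
jog_arm --targets '[[[1,0.8,0.5,0,0],[1,0.8,0.5,0,0],[1,0.8,0.5,0,0],[1,0,0,0,0]]]'

```text
t: 11.0
tool_pos: [0.5377, -0.2982, 0.034]
ee_rot: [[0.759, 0.651, 0.0], [0.651, -0.759, -0.0], [-0.0, 0.0, -1.0]]
force: [0.2, -0.2, -0.5]
gripper_width: 0.333
finger_force: 15.0
```

Run:
```python
from h import *
X=rot(ST,np.array([[0,0,0]]))[0]; go(X[0],X[1],.0343)
```

```text
t 11.0 pos [ 0.5377 -0.2982  0.034 ] yaw -49.38 j7 4.8 F [ 0.2 -0.2 -0.5] w 0.333 ff 15.0 -> shift [-6.6  9.3 -0.3] spin None
```

Call:
jog_arm --targets '[[[1,-1,1.7,0,0],[1,-1,1.7,0,0],[1,-1,1.7,0,0],[1,-1,1.7,0,0],[1,-0.5,0.8,0,0],[1,-0.5,0.8,0,0],[1,0,0,0,0]]]'

```text
t: 11.58
tool_pos: [0.5394, -0.308, 0.034]
ee_rot: [[0.759, 0.651, 0.0], [0.651, -0.759, -0.0], [0.0, 0.0, -1.0]]
force: [0.7, 1.1, -0.1]
gripper_width: 0.333
finger_force: 15.0
```

Call:
jog_arm --targets '[[[1,-0.3,0.4,0,0],[1,-0.3,0.4,0,0],[1,0,0,0,0]]]'

```text
t: 11.83
tool_pos: [0.5394, -0.3085, 0.034]
ee_rot: [[0.759, 0.651, 0.0], [0.651, -0.759, 0.0], [0.0, -0.0, -1.0]]
force: [0.4, 1.3, 0.6]
gripper_width: 0.333
finger_force: 15.0
```

Call:
jog_arm --targets '[[[1,0.3,0.2,0,0],[1,0.5,0.3,0,0],[1,0,0,0,0]]]'

```text
t: 12.08
tool_pos: [0.5394, -0.3084, 0.034]
ee_rot: [[0.759, 0.651, -0.001], [0.651, -0.759, 0.001], [-0.001, -0.001, -1.0]]
force: [-2.7, 2.5, 2.8]
gripper_width: 0.332
finger_force: 15.0
```

Run:
```python
from h import *
go(ST[0],ST[1],.0343); c=snap('scene','scene3.png'); wheel(c,status.read_state()['tool_pos'][:2])
```

```text
t 12.08 pos [ 0.5394 -0.3084  0.034 ] yaw -49.4 j7 5.2 F [-2.7  2.5  2.8] w 0.332 ff 15.0 -> shift [-1.3  0.3 -0.3] spin None
wheel [ 0.5378 -0.3093] err 13.9 stand xy mm [-0.9  0.3]
```

Call:
jog_arm --targets '[[[1,-0.3,0.4,0,0],[1,-0.3,0.5,0,0],[1,0,0,0,0]]]'

```text
t: 12.38
tool_pos: [0.5396, -0.3086, 0.034]
ee_rot: [[0.759, 0.651, -0.001], [0.651, -0.759, 0.002], [0.0, -0.003, -1.0]]
force: [-3.9, 4.3, 5.2]
gripper_width: 0.337
finger_force: 15.0
```

Call:
jog_arm --targets '[[[1,0,0,-0.3,0.05],[1,0,0,0,0.09],[1,0,0,0,0.1],[1,0,0,0,0.1],[1,0,0,0,0.1],[1,0,0,0,0.1],[1,0,0,0,0.1],[1,0,0,0,0.1],[1,0,0,0,0.1],[1,0,0,0,0.1]]]'

```text
t: 13.22
tool_pos: [0.5401, -0.3094, 0.034]
ee_rot: [[0.972, -0.233, -0.001], [-0.233, -0.972, 0.0], [-0.001, -0.0, -1.0]]
force: [-1.9, 1.7, 0.8]
gripper_width: 0.339
finger_force: 15.0
```

Call:
jog_arm --targets '[[[1,0,0,0,0.1],[1,0,0,0,0.1],[1,0,0,0,0.1],[1,0,0,0,0.1],[1,0,0,0,0.1],[1,0,0,0,0.1],[1,0,0,0,0.1],[1,0,0,0,0.07],[1,0,0,0,0],[1,0,0,0,0]]]'

```text
t: 14.05
tool_pos: [0.5397, -0.3099, 0.0341]
ee_rot: [[0.541, -0.841, -0.001], [-0.841, -0.541, -0.001], [-0.0, 0.001, -1.0]]
force: [-2.8, 2.2, 2.4]
gripper_width: 0.335
finger_force: 15.0
```

Run:
```python
from h import *
go(.5396,-.3086,.0343); c=snap('scene','scene4.png'); wheel(c,status.read_state()['tool_pos'][:2])
cv2.imwrite('pics/crop4.png',cv2.resize(c['img'][200:350,360:560,::-1],None,fx=4,fy=4,interpolation=cv2.INTER_CUBIC))
```

```text
t 14.05 pos [ 0.5397 -0.3099  0.0341] yaw -147.24 j7 -73.1 F [-2.8  2.2  2.4] w 0.335 ff 15.0 -> shift [-1.2 -0.6 -0.2] spin None
wheel [ 0.5385 -0.3092] err 15.6 stand xy mm [-0.2  0.3]
  dot 11 467.6 305.9 r 0.0413 ang -80.8
```

View pics/crop4.png

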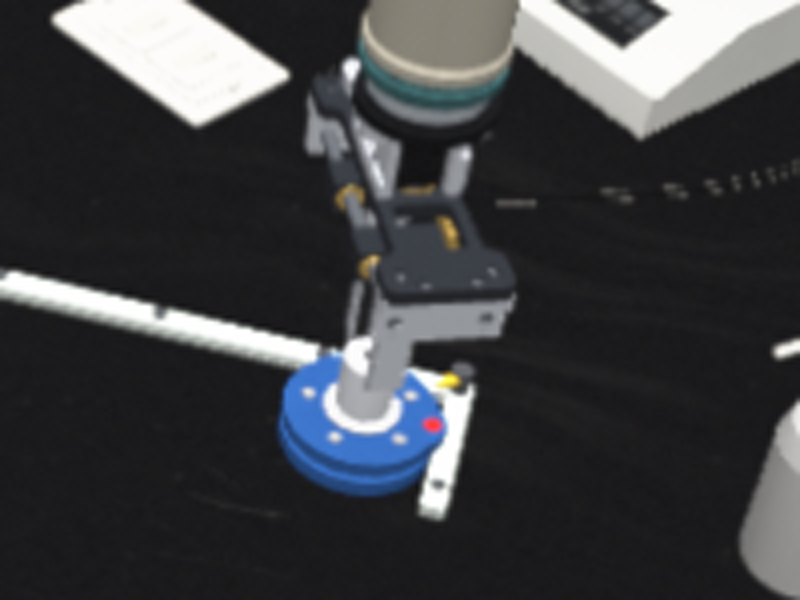

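The pulley is home with the red dot on the stop side at crop (432,425). The measured angle is −80.8°, and the pointer line is at −36.2°. Turning back 44.6°.

Call:
jog_arm --targets '[[[1,0,0,0,-0.05],[1,0,0,0,-0.09],[1,0,0,0,-0.1],[1,0,0,0,-0.1],[1,0,0,0,-0.1],[1,0,0,0,-0.1],[1,0,0,0,-0.1],[1,0,0,0,-0.09],[1,0,0,0,-0.05],[1,0,0,0,0]]]'

```text
t: 14.93
tool_pos: [0.5404, -0.3096, 0.0343]
ee_rot: [[0.976, -0.218, 0.001], [-0.218, -0.976, 0.001], [0.001, -0.001, -1.0]]
force: [-1.2, 2.4, -0.0]
gripper_width: 0.332
finger_force: 15.0
```

Call:
jog_arm --targets '[[[1,0,0,0,0],[1,0,0,0,0],[1,0,0,0,0]]]'

```text
t: 15.18
tool_pos: [0.5403, -0.3095, 0.0342]
ee_rot: [[0.976, -0.22, -0.0], [-0.22, -0.976, 0.0], [-0.0, -0.0, -1.0]]
force: [-3.3, 2.6, 0.8]
gripper_width: 0.337
finger_force: 15.0
```

Run:
```python
from h import *
go(.5396,-.3092,.0343,-147.24+44.6); c=snap('scene','scene5.png'); wheel(c,status.read_state()['tool_pos'][:2])
```

```text
t 15.18 pos [ 0.5403 -0.3095  0.0342] yaw -102.7 j7 -36.0 F [-3.3  2.6  0.8] w 0.337 ff 15.0 -> shift [-0.7 -0.1 -0.1] spin -0.0010608107805513101
wheel [ 0.5391 -0.3096] err 16.0 stand xy mm [ 0.4 -0.1]
  dot 9 464.7 296.1 r 0.041 ang -36.4
```

Call:
jog_arm --targets '[[[0.6,0,0,0,0],[0.5,0,0,0,0],[0.4,0,0,0,0],[0.4,0,0,0,0],[0.3,0,0,0,0],[0.2,0,0,-10,0],[0.1,0,0,-20,0],[0,0,0,-30,0],[0,0,0,-30,0],[0,0,0,-20,0]]]'

```text
t: 16.07
tool_pos: [0.541, -0.3109, 0.1477]
ee_rot: [[0.975, -0.22, 0.003], [-0.22, -0.975, -0.002], [0.003, 0.002, -1.0]]
force: [1.0, -0.3, -0.4]
gripper_width: 0.982
finger_force: 0.0
```

Call:
jog_arm --targets '[[[0,-20,0,-20,0],[0,-20,0,-20,0],[0,-25,0,0,0],[0,-25,0,0,0],[0,-25,0,0,0],[0,-15,0,0,0],[0,0,0,0,0],[0,0,0,0,0],[0,0,0,0,0]]]'

```text
t: 16.82
tool_pos: [0.415, -0.2815, 0.1848]
ee_rot: [[0.976, -0.219, 0.002], [-0.219, -0.976, -0.001], [0.002, 0.0, -1.0]]
force: [0.5, -0.6, -0.5]
gripper_width: 1.001
finger_force: 0.0
```

Run:
```python
from h import *
go(.5396,-.3092,.2); 
for n in('scene','top'):
    c=snap(n,n+'6.png'); wheel(c,ST[:2])
    uv=proj(c,rot(ST,np.array([[.054*.7071,-.054*.7071,.02]])));print('tip px',uv)
    if n=='scene': cv2.imwrite('pics/crop6.png',cv2.resize(c['img'][240:340,400:520,::-1],None,fx=6,fy=6,interpolation=cv2.INTER_CUBIC))
```

```text
t 16.82 pos [ 0.415  -0.2815  0.1848] yaw -102.63 j7 -36.7 F [ 0.5 -0.6 -0.5] w 1.001 ff 0.0 -> shift [127.7  -0.2 -15. ] spin None
wheel [ 0.5388 -0.3092] err 11.0 stand xy mm [0.2 0.3]
  dot 9 464.7 296.1 r 0.0414 ang -36.7
tip px [[468.79931479 296.00866312]]
wheel [ 0.5359 -0.3085] err 68.1 stand xy mm [-2.6  1.4]
  dot 7 454.3 238.0 r 0.0437 ang -35.6
tip px [[456.22605146 234.34755879]]
```

View pics/crop6.png

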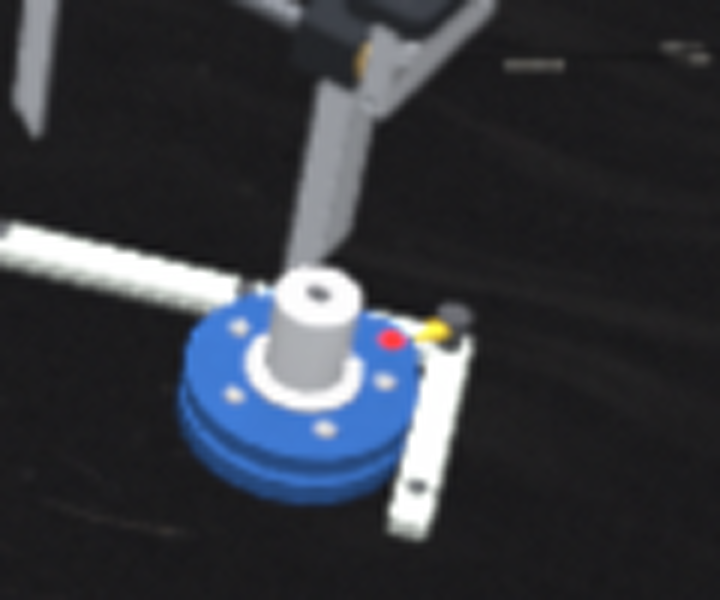

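The pulley is home against both bars. The red dot at crop (392,340) points at the yellow tip at (415,337). The arm is clear, so I'm handing in.

```bash
python3 -c "
from h import *
print(workorder.finish_job())"
```

```text
the job is handed in; nothing more can be done
None
```

I handed the job in at about 17 s. The last scene picture shows the pulley home against fence and stop within about 1 mm, its high spot within 1° of the pointer, released and the arm clear; no verdict came back.

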